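# Loupe check of a pipe flange

## Task

First slide the steel pipe flange across the bench, flat and without lifting or tipping it, until it sits centred in the painted ring. Then pick up the loupe by its handle and hold it level with its lens centred over the flange's bore, at the height shown by the pointer on the post, touching neither flange nor post; do not shift the pointer or disturb the other fittings. Finish while still holding the loupe there, steady: do not put it down or let go.

Things in the scene. Friction and masses are not known exactly. Their poses are not given: they have to be found in the camera images.
- flange_face (a point): centre of the top face of the steel pipe flange, over its bore. The flange is loose, about 0.6 kg, and lies on the bench: a disc 96 mm in diameter and 16 mm thick with four dark bolt holes, and on it a round hub 56 mm in diameter rising to 34 mm above the bench, with a dark bore 36 mm wide drawn in its top (not a real hole). This point is on the axis, 34 mm above the underside; z is the flange's axis, up
- spot (a point): centre of the painted white ring on the bench top, at bench height. The ring is flat paint, 108 mm inside and 116 mm outside diameter. Its x axis points to the post
- pointer (a point): tip of the pointer on the post: a flat aluminium blade 10 mm wide and 3 mm thick, level, that reaches from a small clamp collar (22 x 20 x 16 mm) on the post towards the ring's centre. This point is the blade's end, mid-thickness; it lies 60 mm from the ring's vertical axis, and its height above the bench (85 to 135 mm, differs each time) is the height at which the middle of the lens must be held. The collar can slip on the post if it is pushed
- station: fixed inspection station: the painted ring and the post. Origin at the ring's centre on the bench. Its x axis points from the ring's centre to the post, a steel rod 10 mm in diameter and 177 mm tall, 110 mm from the centre, on a round foot 52 mm in diameter and 12 mm high
- loupe_lens (a point): centre of the loupe's lens. The loupe is loose, about 130 g, and starts flat on the bench: a round aluminium frame 76 mm in diameter and 14 mm high with a glass lens, and a straight black handle. This point is on the lens's axis, 7 mm above the underside; z is the lens's axis (up when level), and the handle points along -x
- loupe_grip (a point): centre of the loupe's handle: flat-sided, 16 mm wide (y), 20 mm high (z), 104 mm long along x, its underside level with the frame's. This point is 90 mm along -x from the lens's axis and 10 mm above the underside; the handle reaches from 42 to 146 mm along -x from the lens's axis
- loupe: the loupe as a whole: origin on the lens's axis at its underside, x from the handle to the lens, z the lens's axis
- flange: the flange as a whole: origin at the centre of its underside, z its axis
- elbow: bystander, not to be disturbed: a loose grey plastic pipe elbow, 48 mm in diameter at its two mouths, lying flat; arms 58 mm long along x and y from its origin, which is on the bench under the bend
- coupling: bystander, not to be disturbed: a loose copper pipe coupling standing upright, a tube 50 mm in diameter and 45 mm high; origin at the centre of its underside
- cap: bystander, not to be disturbed: a loose brown pipe end cap, 54 mm in diameter and 32 mm high; origin at the centre of its underside
There are look-alikes about, which are no part of the job. Of the things that look like the loupe, the largest one is meant.

How it is judged:
By the outcome, as a careful person would: the job done as asked, in the order asked, and still so for the second after the job is handed in, while the arm keeps its last pose, push and grip.
It also fails if it takes over 62 s, if anything falls off the work surface, if the arm or the gripper's body presses on something with over 40 N, if the wrist force passes 120 N, or if a joint passes its speed limit or range.

## Robot

A 6-joint arm with a two-finger parallel gripper is mounted at the origin on the work surface. World frame = base frame: x ahead of the robot, y to its left, z up, the work surface at z = 0. Lengths are in m, angles in rad, forces in N, time in s.
With the tool pointing down it reaches from about 0.35 to 0.95 m from the base axis. Payload 17.4 kg.
Tool frame: the origin (TCP) lies on the centre line of the jaws, within the pads' length; the fingertips stand 11 mm ahead of it and the grasp point (between the pads) lies 8 mm behind it; z points along the fingers, y is the direction in which the jaws open and shut (so a half turn about z gives the same grasp; the last joint's range is limited). The gripper opens to 93 mm and grips with 3 to 60 N. Pads are 15 mm wide; open, the fingers measure 128 mm over their backs; the gripper's body (75 mm by 188 mm) begins 65 mm behind the grasp point.
Start: joints at [-1.204, 0.116, 1.442, -0, 1.584, -0.038], TCP at [0.266, -0.62, 0.23] pointing down, gripper open.
Joint ranges: [-2.83, 2.83], [-0.83, 2.19], [0.07, 2.5], [-1.14, 4.28], [0.01, 3], [-2.97, 2.97]. Speed limits (rad/s): [1.89, 1.89, 2.22, 3.14, 3.14, 3.14].

## Interface

Orientations are given as a unit quaternion [w, x, y, z].
In Python, from plant import manip gives the robot as it stands.
- The arm moves only by the tool play_rows, never from a script. Its argument "steps" is a list of rows, each an object of numbers: "dx", "dy", "dz": the shift along the tool's x, y, z in m; "rx", "ry", "rz": the turn, a rotation vector about the tool's x, y, z in rad; "jaw": the closure in counts, from 0 (fully open) to 255 (shut). A call has 1 to 12 rows; each row is the pose to reach, as a shift and turn from the pose measured when the call began, along the tool's axes at that moment; what a row does not reach only later rows make up. A row lasts 1/8 s, in which the tool goes at most 62.5 mm and 10.7 degrees, less where a joint would pass 70% of its speed; a pose out of reach is approached as far as the arm can. A call with a gripper value outside its range is refused whole. The fingers move at their own pace and stop on an object; "force" is the grip in N (left out, the last holds). Time passes only in rows, so rows that repeat a pose let the fingers close. It gives the time, the measured TCP pose, the force and the opening at its end, in the units of the state.
- manip.read_state(): the state, without advancing time (a new reading comes with each control period).
- manip.capture(name): name is "side" or "top"; returns the picture (480x640x3 uint8, red, green, blue); there is no depth.
- manip.camera_info(name): a dict with "mtx" (3x3 intrinsics, pixels), "pose" (4x4, takes a point from camera to world coordinates). Camera axes: x right, y up, looking along -z (the intrinsics and any distortion apply to the point x, -y, -z); pixel columns grow to the right and rows downward; lengths in m; the calibration is good to about 2 mm. A picture is of the moment at which its call begins. camera_info takes no time and is no camera call.
- manip.job_done(): hands the job in, once; it reports no verdict.
The state is a dict: "clock": time; "joints": joint angles; "joint_velocities": joint speeds; "effort": joint torques, N m; "tool_pos": TCP position; "ee_rot": TCP orientation; "contact_force": force on the tool from outside, world axes, zero at the start; "moment": the same for the moment, N m; "opening": finger opening in m.
Only numpy, scipy, OpenCV 4.12 (cv2) and the standard library are available. Lean on these libraries where they do the work, as an engineer would, in place of code of your own. Each camera call takes 0.05 s, during which the arm holds its last target.

## Working session

There is one attempt and no reset: what is moved stays moved. The work goes in short steps, Python scripts to look and compute and a tool call to move; the robot and the scene stay as the last step left them, time stands still between calls to the robot, and variables do not carry over. Pictures are saved under pics/ and viewed, and the job is handed in when it is done.

Besides the shell and the picture viewer there is one more tool, called after "Request:" as name(argument=value, ...), one argument or row to a line, values as JSON. play_rows: Moves the arm, as the interface text tells. Its arguments: {"type":"object","properties":{"steps":{"type":"array"},"force":{"type":"number"}},"required":["steps"]}

```bash
ls; mkdir -p pics; python3 - <<'E'
from plant import manip
import cv2
print(manip.read_state())
for n in("side","top"):
    im=manip.capture(n); cv2.imwrite(f"pics/{n}0.png",im[:,:,::-1]); i=manip.camera_info(n); print(n,i)
E
```

```text
pics
{'clock': 0.0, 'joints': array([-1.20378054e+00,  1.16513687e-01,  1.44221704e+00, -2.69294001e-05,
        1.58401509e+00, -3.77746252e-02]), 'joint_velocities': array([-0.00111109, -0.00023213,  0.0007017 , -0.00010038,  0.0007669 ,
       -0.00053488]), 'effort': array([ 2.57934107e-04, -7.21269751e+01, -6.22603083e+01,  7.79842841e-02,
        2.38578703e-02, -7.50685717e-05]), 'tool_pos': array([ 0.26576935, -0.62028428,  0.22891644]), 'ee_rot': array([-5.66580921e-04,  9.79587785e-01,  2.01016018e-01, -1.07770797e-04]), 'contact_force': array([0.26899581, 0.34038296, 0.21269802]), 'moment': array([-0.00640125,  0.00092268,  0.03056069]), 'opening': 0.09316533891451904}
side {'mtx': array([[480.85522415,   0.        , 324.57334822],
       [  0.        , 480.85522415, 245.82122904],
       [  0.        ,   0.        ,   1.        ]]), 'pose': array([[-0.95294887,  0.21285014, -0.21583159,  0.3741136 ],
       [-0.30243217, -0.6192689 ,  0.724597  ,  0.79275084],
       [ 0.02057278,  0.75577831,  0.65450433,  0.73411261],
       [ 0.        ,  0.        ,  0.        ,  1.        ]])}
top {'mtx': array([[494.40312245,   0.        , 326.33637755],
       [  0.        , 494.40312245, 243.16377073],
       [  0.        ,   0.        ,   1.        ]]), 'pose': array([[ 0.0102793 ,  0.99551   , -0.0940966 ,  0.44866643],
       [-0.9997306 ,  0.01218985,  0.01975192,  0.0880735 ],
       [ 0.02081025,  0.09386821,  0.99536711,  1.21916757],
       [ 0.        ,  0.        ,  0.        ,  1.        ]])}
```

View pics/side0.png

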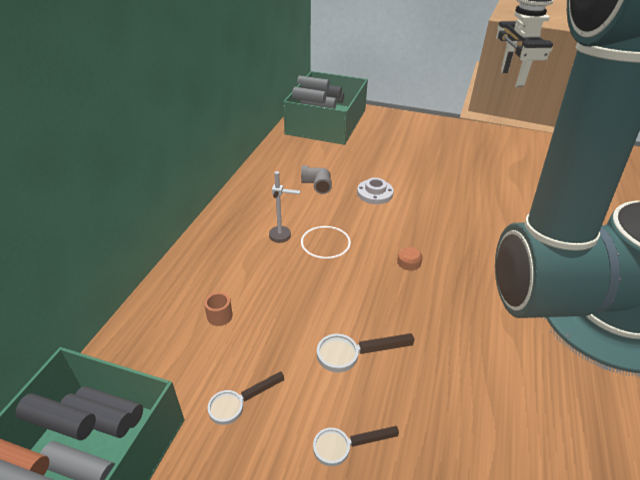

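View pics/top0.png

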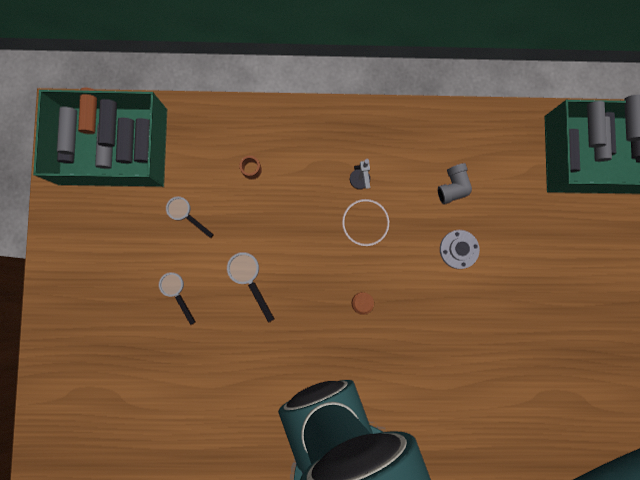

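Top view, loupe candidates: lens at (243,268), the largest; (178,208) and (171,285), both smaller. In the side view they are at (338,352), (225,406) and (332,446). The flange is at (461,249), the ring at (366,222), the post at (360,175), the elbow at (457,185), the coupling at (251,168) and the cap at (363,303). Next I'll take a close crop and measure.

```bash
cat > h.py <<'E'
import numpy as np, cv2
from plant import manip
def ray(n,u,v):
    i=manip.camera_info(n);K=i["mtx"];T=i["pose"]
    d=np.linalg.inv(K)@[u,v,1]; d=np.array([d[0],-d[1],-d[2]]); return T[:3,3],T[:3,:3]@d
def onz(n,u,v,z):
    o,d=ray(n,u,v); return o+d*(z-o[2])/d[2]
def proj(n,P):
    i=manip.camera_info(n);K=i["mtx"];T=i["pose"];P=np.atleast_2d(P)
    c=(P-T[:3,3])@T[:3,:3]; c=c*[1,-1,-1]; q=c@K.T; return q[:,:2]/q[:,2:]
def tri(a,b):
    (o1,d1),(o2,d2)=ray("top",*a),ray("side",*b); d1=d1/np.linalg.norm(d1);d2=d2/np.linalg.norm(d2)
    s=np.linalg.lstsq(np.c_[d1,-d2],o2-o1,rcond=None)[0]; p,q=o1+s[0]*d1,o2+s[1]*d2
    return (p+q)/2,np.linalg.norm(p-q)
def crop(im,x,y,w,h,k):
    return cv2.resize(im[y:y+h,x:x+w],None,fx=k,fy=k,interpolation=cv2.INTER_CUBIC)
E
python3 - <<'E'
from h import *
t=cv2.imread("pics/top0.png");s=cv2.imread("pics/side0.png")
cv2.imwrite("pics/c1.png",crop(t,140,180,160,150,4))
cv2.imwrite("pics/c2.png",crop(t,335,145,160,120,5))
cv2.imwrite("pics/c3.png",crop(s,255,160,160,110,5))
cv2.imwrite("pics/c4.png",crop(s,300,310,130,80,6))
E
```

```text
(no output)
```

View pics/c1.png

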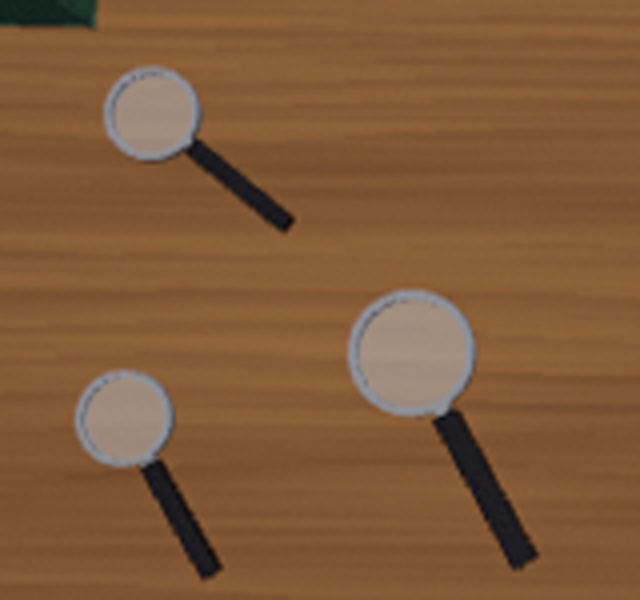

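View pics/c2.png

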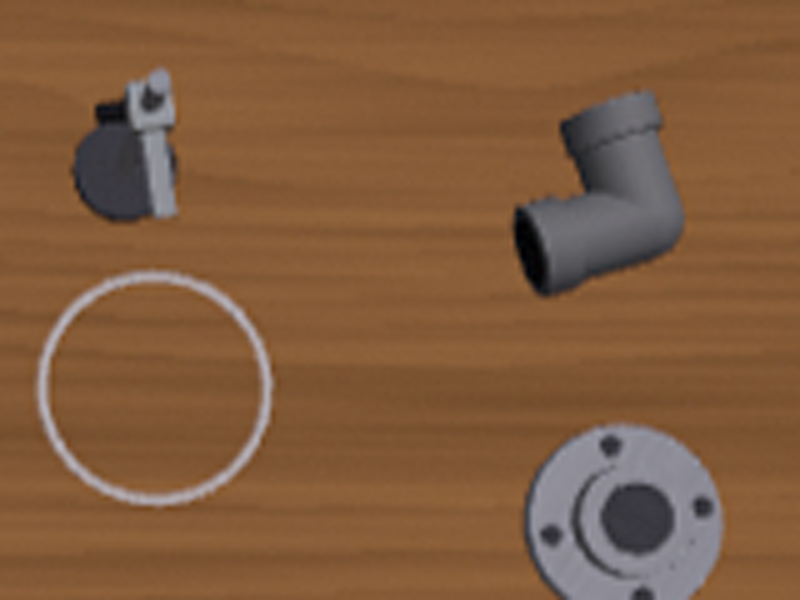

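View pics/c3.png

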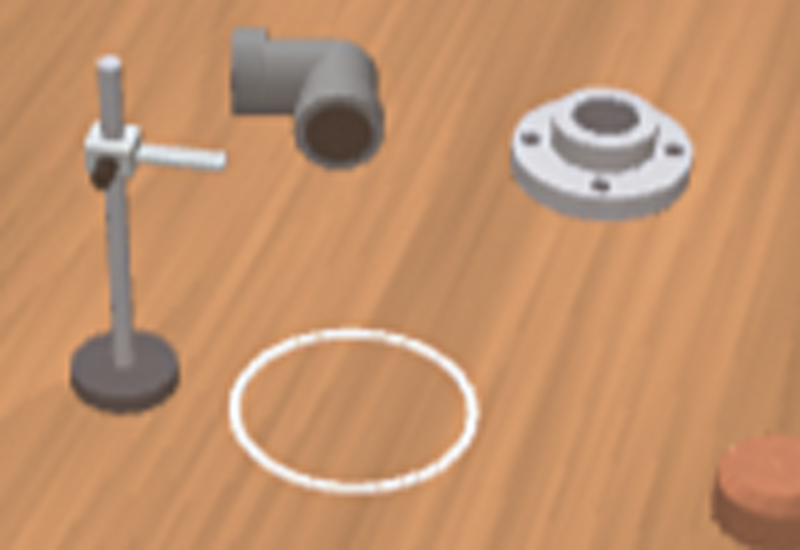

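View pics/c4.png

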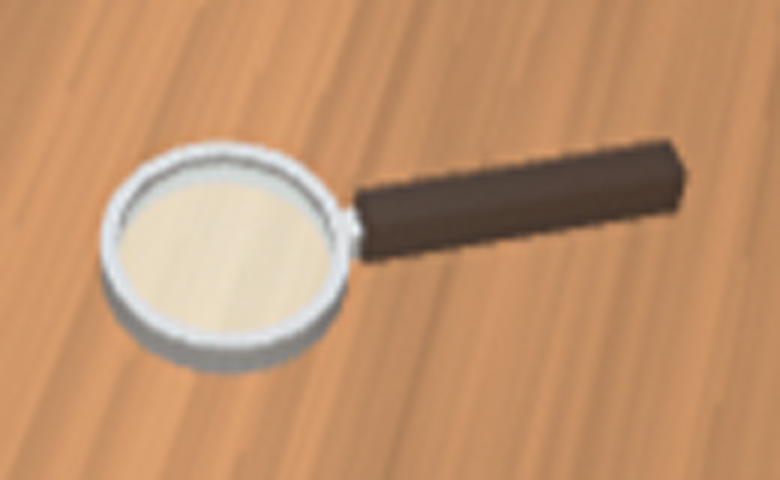

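```bash
cat > m.py <<'E'
from h import *
t=cv2.imread("pics/top0.png");s=cv2.imread("pics/side0.png")
ims={"top":t,"side":s}
def blob(n,roi,f):
    x,y,w,h=roi; c=ims[n][y:y+h,x:x+w]; m=f(c).astype(np.uint8)
    k,l,st,ce=cv2.connectedComponentsWithStats(m); j=1+np.argmax(st[1:,4]); m=(l==j).astype(np.uint8)
    ct=max(cv2.findContours(m,cv2.RETR_EXTERNAL,cv2.CHAIN_APPROX_NONE)[0],key=len)
    ct=cv2.convexHull(ct)
    e=cv2.fitEllipse(ct); return np.array(e[0])+[x,y],e[1],e[2],st[j,4]
def grey(thr):
    def f(c):
        c=c.astype(int); return (c.max(2)-c.min(2)<45)&(c.mean(2)>thr)
    return f
dark=lambda thr:(lambda c:c.max(2)<thr)
for n,roi,thr in(("top",(338,195,57,55),125),("side",(296,222,60,40),190)):
    e=blob(n,roi,grey(thr)); print("ring",n,e, onz(n,*e[0],0))
for n,roi,thr in(("top",(435,225,50,50),100),("side",(352,174,46,32),110)):
    e=blob(n,roi,grey(thr)); print("flange",n,e, onz(n,*e[0],.016))
for n,roi,thr in(("top",(450,238,25,23),95),("side",(366,176,20,12),125)):
    e=blob(n,roi,dark(thr)); print("bore",n,e, onz(n,*e[0],.034))
for n,roi,thr in(("top",(222,248,45,42),110),("side",(314,330,46,45),120)):
    e=blob(n,roi,lambda c:grey(thr)(c)); print("lens",n,e, onz(n,*e[0],.014))
for n,roi,thr in(("top",(240,275,40,50),70),("side",(355,328,65,30),90)):
    e=blob(n,roi,dark(thr)); print("handle",n,e, onz(n,*e[0],.02),onz(n,*e[0],.013))
for n,roi,thr in(("top",(235,150,35,35),0),):
    pass
# bystanders
for n,u,v,z in(("top",363,303,.032),("side",410,253,.032),("top",251,166,.045),("side",218,301,.045)): print("cap/coup",n,onz(n,u,v,z))
# pointer: tip points
f=lambda x0,y0,k,x,y:((x+.5)/k-.5+x0,(y+.5)/k-.5+y0)
a=f(335,145,5,165,215);b=f(255,160,5,225,160)
print("tip",a,b,tri(a,b))
a=f(335,145,5,159,78);b=f(255,160,5,109,63); print("posttop",tri(a,b))
for n,q in(("top",f(335,145,5,123,172)),("side",f(255,160,5,125,362))): print("foot",onz(n,*q,.012))
for n,q in(("top",f(140,180,4,447,417)),("top",f(140,180,4,525,560)),("side",f(300,310,6,357,193)),("side",f(300,310,6,670,148))): print("hand ends",onz(n,*q,.02))
E
python3 m.py
```

```text
ring top (array([365.48801231, 222.13851929]), (46.431617736816406, 46.8221549987793), 104.70560455322266, np.int32(294)) [ 0.61772929 -0.03314009  0.        ]
ring side (array([325.21558189, 241.74358749]), (32.407203674316406, 49.427635192871094), 90.97533416748047, np.int32(225)) [ 0.61920426 -0.03445794  0.        ]
flange top (array([459.82453537, 248.77070999]), (38.22320556640625, 39.38896942138672), 156.02218627929688, np.int32(945)) [ 0.55259079 -0.26385697  0.016     ]
flange side (array([374.83529472, 190.87272835]), (25.947492599487305, 36.549686431884766), 95.36495971679688, np.int32(697)) [ 0.55243526 -0.25649297  0.016     ]
bore top (array([461.95121384, 248.14758682]), (13.796260833740234, 14.401508331298828), 124.32354736328125, np.int32(162)) [ 0.55261153 -0.26379123  0.034     ]
bore side (array([375.65166092, 182.83427334]), (6.034757137298584, 11.42355728149414), 93.18315887451172, np.int32(59)) [ 0.55440128 -0.26736349  0.034     ]
lens top (array([242.38312721, 267.99273491]), (31.546672821044922, 32.38429641723633), 172.93637084960938, np.int32(806)) [0.49952
[... 546 characters left out ...]
23 0.22157577 0.013     ]
cap/coup top [ 0.41840227 -0.02455632  0.032     ]
cap/coup side [ 0.42008868 -0.02276737  0.032     ]
cap/coup top [0.74451415 0.24857093 0.045     ]
cap/coup side [0.7461279  0.25081743 0.045     ]
tip (367.6, 187.6) (299.6, 191.6) (array([ 0.67706986, -0.02402525,  0.13588101]), np.float64(0.000974873903885329))
posttop (array([ 0.72713026, -0.01694667,  0.17915871]), np.float64(0.0002978649701917217))
foot [ 0.72405638 -0.01597453  0.012     ]
foot [ 0.72802988 -0.01970273  0.012     ]
hand ends [0.46125522 0.24397801 0.02      ]
hand ends [0.37638156 0.19530131 0.02      ]
hand ends [0.46737759 0.23947966 0.02      ]
hand ends [0.3785574  0.19125831 0.02      ]
```

```bash
cat >> h.py <<'E'
from scipy.spatial.transform import Rotation as R
def go(pos,yaw_y):
    """tool-frame shift and rotvec to reach world pos, tool down, with tool y (jaw) at world angle yaw_y deg (mod 180)"""
    s=manip.read_state(); q=s["ee_rot"]; r=R.from_quat([q[1],q[2],q[3],q[0]])
    best=None
    for a in(yaw_y,yaw_y+180):
        a=np.radians(a); y=np.array([np.cos(a),np.sin(a),0]); z=np.array([0,0,-1.]); M=np.c_[np.cross(y,z),y,z]
        v=(r.inv()*R.from_matrix(M)).as_rotvec()
        if best is None or np.linalg.norm(v)<np.linalg.norm(best): best=v
    print("t",s["clock"],"pos",s["tool_pos"].round(4),"open",s["opening"],"F",s["contact_force"].round(2),"shift",(r.inv().apply(np.array(pos)-s["tool_pos"])).round(4),"rot",best.round(4))
def st():
    s=manip.read_state(); q=s["ee_rot"]; r=R.from_quat([q[1],q[2],q[3],q[0]]); return s,r
E
python3 - <<'E'
from h import *
go([.553,-.265,.10],80)
f=lambda x0,y0,k,x,y:((x+.5)/k-.5+x0,(y+.5)/k-.5+y0)
for q in((680,220),(610,100),(525,245),(545,290)): print(onz("top",*f(335,145,5,*q),.024).round(3))
E
```

```text
t 0.1 pos [ 0.2658 -0.6203  0.229 ] open 0.09290438912217337 F [-0.54 -0.78 -0.02] shift [ 0.4039 -0.2133  0.1292] rot [-1.100e-03  3.000e-04  5.794e-01]
[ 0.701 -0.291  0.024]
[ 0.761 -0.257  0.024]
[ 0.688 -0.213  0.024]
[ 0.665 -0.223  0.024]
```

Request:
play_rows(
  steps=[
    {"dx": 0.05,"dy": -0.026,"dz": 0.0,"rz": 0.1},
    {"dx": 0.1,"dy": -0.053,"dz": 0.02,"rz": 0.2},
    {"dx": 0.15,"dy": -0.08,"dz": 0.04,"rz": 0.3},
    {"dx": 0.2,"dy": -0.106,"dz": 0.06,"rz": 0.4},
    {"dx": 0.25,"dy": -0.132,"dz": 0.08,"rz": 0.5},
    {"dx": 0.3,"dy": -0.158,"dz": 0.1,"rz": 0.579},
    {"dx": 0.35,"dy": -0.185,"dz": 0.115,"rz": 0.579},
    {"dx": 0.38,"dy": -0.2,"dz": 0.125,"rz": 0.579},
    {"dx": 0.404,"dy": -0.2133,"dz": 0.1292,"rz": 0.579,"jaw": 0},
    {"dx": 0.404,"dy": -0.2133,"dz": 0.1292,"rz": 0.579},
    {"dx": 0.404,"dy": -0.2133,"dz": 0.1292,"rz": 0.579},
  ],
)

```text
invalid input at $.steps[0]: expected keys dx, dy, dz, rx, ry, rz, jaw
```

```bash
python3 - <<'E'
from h import *
go([.553,-.265,.031],80)
for n in("side","top"):
    im=manip.capture(n)[:,:,::-1]; cv2.imwrite(f"pics/{n}1.png",im)
s=cv2.imread("pics/side1.png"); cv2.imwrite("pics/c5.png",crop(s,320,110,110,110,6))
E
```

```text
t 0.1 pos [ 0.2658 -0.6203  0.229 ] open 0.09290438912217337 F [-0.54 -0.78 -0.02] shift [ 0.4039 -0.2132  0.1982] rot [-1.100e-03  3.000e-04  5.794e-01]
```

View pics/c5.png

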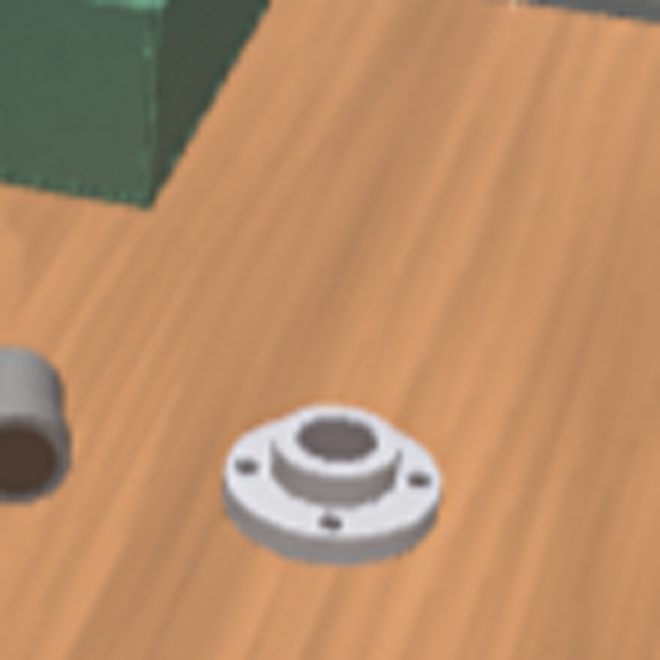

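The call was refused because every row needs all seven keys, so nothing moved. The picture shows the flange untouched.

Request:
play_rows(
  steps=[
    {"dx": 0.05,"dy": -0.026,"dz": 0.0,"rx": 0,"ry": 0,"rz": 0.1,"jaw": 0},
    {"dx": 0.1,"dy": -0.053,"dz": 0.02,"rx": 0,"ry": 0,"rz": 0.2,"jaw": 0},
    {"dx": 0.15,"dy": -0.08,"dz": 0.04,"rx": 0,"ry": 0,"rz": 0.3,"jaw": 0},
    {"dx": 0.2,"dy": -0.106,"dz": 0.06,"rx": 0,"ry": 0,"rz": 0.4,"jaw": 0},
    {"dx": 0.25,"dy": -0.132,"dz": 0.08,"rx": 0,"ry": 0,"rz": 0.5,"jaw": 0},
    {"dx": 0.3,"dy": -0.158,"dz": 0.1,"rx": 0,"ry": 0,"rz": 0.579,"jaw": 0},
    {"dx": 0.35,"dy": -0.185,"dz": 0.115,"rx": 0,"ry": 0,"rz": 0.579,"jaw": 0},
    {"dx": 0.38,"dy": -0.2,"dz": 0.125,"rx": 0,"ry": 0,"rz": 0.579,"jaw": 0},
    {"dx": 0.404,"dy": -0.2133,"dz": 0.1292,"rx": 0,"ry": 0,"rz": 0.579,"jaw": 0},
    {"dx": 0.404,"dy": -0.2133,"dz": 0.1292,"rx": 0,"ry": 0,"rz": 0.579,"jaw": 0},
    {"dx": 0.404,"dy": -0.2133,"dz": 0.1292,"rx": 0,"ry": 0,"rz": 0.579,"jaw": 0},
  ],
)

```text
clock: 1.58
tool_pos: [0.5528, -0.2655, 0.1003]
ee_rot: [-0.0, 0.996, -0.087, -0.0]
contact_force: [0.2, 0.5, 0.1]
opening: 0.093
```

```bash
python3 - <<'E'
from h import *
go([.553,-.265,.031],80)
for n in("side","top"):
    im=manip.capture(n)[:,:,::-1]; cv2.imwrite(f"pics/{n}2.png",im)
s=cv2.imread("pics/side2.png"); cv2.imwrite("pics/c6.png",crop(s,310,110,130,110,6))
s=cv2.imread("pics/top2.png"); cv2.imwrite("pics/c7.png",crop(s,400,190,130,110,6))
E
```

```text
t 1.575 pos [ 0.5528 -0.2655  0.1003] open 0.09297288037035228 F [0.19 0.5  0.12] shift [ 0.0001 -0.0005  0.0693] rot [-0.0003  0.0004  0.0004]
```

View pics/c6.png

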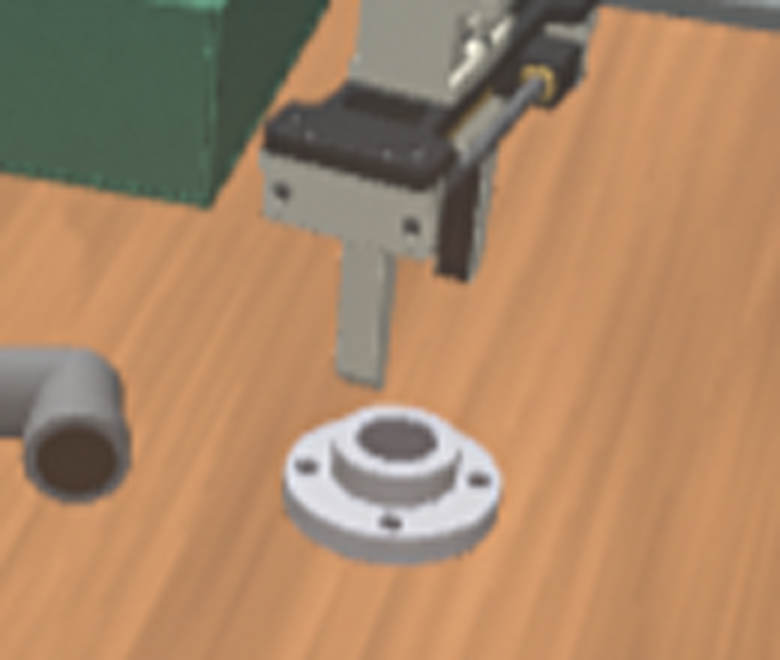

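View pics/c7.png

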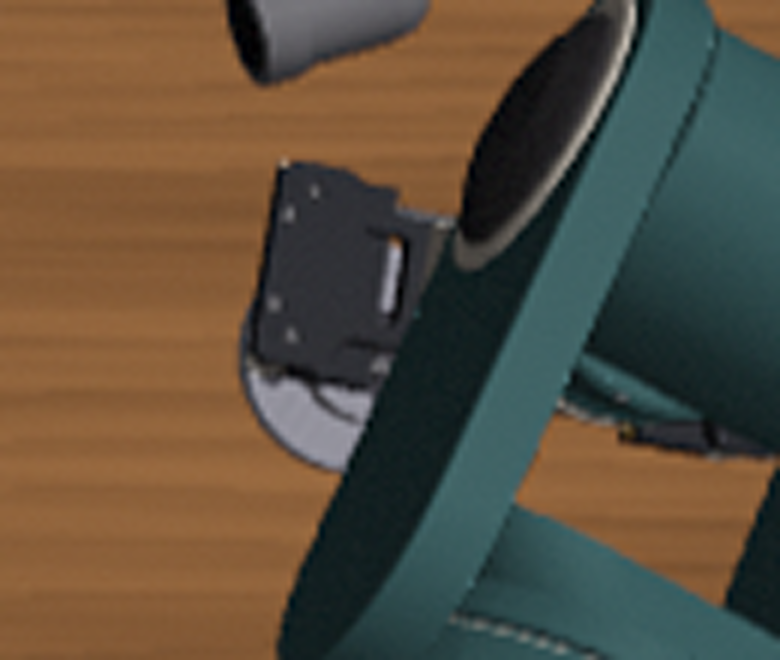

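Request:
play_rows(
  steps=[
    {"dx": 0,"dy": 0,"dz": 0.02,"rx": 0,"ry": 0,"rz": 0,"jaw": 0},
    {"dx": 0,"dy": 0,"dz": 0.04,"rx": 0,"ry": 0,"rz": 0,"jaw": 0},
    {"dx": 0,"dy": 0,"dz": 0.055,"rx": 0,"ry": 0,"rz": 0,"jaw": 0},
    {"dx": 0,"dy": 0,"dz": 0.067,"rx": 0,"ry": 0,"rz": 0,"jaw": 0},
    {"dx": 0,"dy": 0,"dz": 0.067,"rx": 0,"ry": 0,"rz": 0,"jaw": 0},
    {"dx": 0,"dy": 0,"dz": 0.067,"rx": 0,"ry": 0,"rz": 0,"jaw": 60},
    {"dx": 0,"dy": 0,"dz": 0.067,"rx": 0,"ry": 0,"rz": 0,"jaw": 80},
    {"dx": 0,"dy": 0,"dz": 0.067,"rx": 0,"ry": 0,"rz": 0,"jaw": 90},
  ],
  force=6,
)

```text
clock: 2.68
tool_pos: [0.5529, -0.266, 0.0339]
ee_rot: [-0.0, 0.996, -0.087, 0.0]
contact_force: [-0.6, -0.3, -0.0]
opening: 0.0677
```

```bash
python3 - <<'E'
from h import *
go([.6185,-.034,.033],80)
s=manip.capture("side")[:,:,::-1]; cv2.imwrite("pics/c8.png",crop(s,310,110,130,110,6))
E
```

```text
t 2.675 pos [ 0.5529 -0.266   0.0339] open 0.06767989123666095 F [-0.59 -0.33 -0.02] shift [ 0.0242 -0.2399  0.0009] rot [-0.0001 -0.0006 -0.0005]
```

View pics/c8.png

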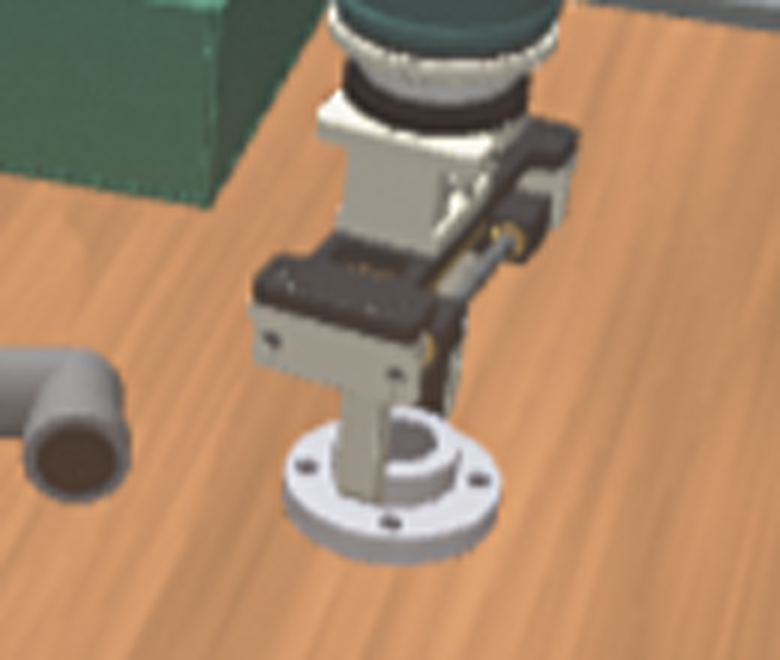

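Request:
play_rows(
  steps=[
    {"dx": 0,"dy": 0,"dz": 0,"rx": 0,"ry": 0,"rz": 0,"jaw": 95},
    {"dx": 0,"dy": 0,"dz": 0,"rx": 0,"ry": 0,"rz": 0,"jaw": 105},
    {"dx": 0,"dy": 0,"dz": 0,"rx": 0,"ry": 0,"rz": 0,"jaw": 120},
    {"dx": 0,"dy": 0,"dz": 0,"rx": 0,"ry": 0,"rz": 0,"jaw": 130},
  ],
  force=6,
)

```text
clock: 3.22
tool_pos: [0.5528, -0.2658, 0.0338]
ee_rot: [-0.0, 0.996, -0.087, 0.0]
contact_force: [0.0, 4.3, 0.7]
opening: 0.0558
```

```bash
python3 - <<'E'
from h import *
go([.6185,-.034,.0339],80)
E
```

```text
t 3.225 pos [ 0.5528 -0.2658  0.0338] open 0.05579213433314714 F [0.05 4.31 0.7 ] shift [ 0.0243 -0.2397 -0.    ] rot [-0.0004 -0.0003 -0.0005]
```

Request:
play_rows(
  steps=[
    {"dx": 0.0005,"dy": -0.005,"dz": 0,"rx": 0,"ry": 0,"rz": 0,"jaw": 130},
    {"dx": 0.0015,"dy": -0.015,"dz": 0,"rx": 0,"ry": 0,"rz": 0,"jaw": 130},
    {"dx": 0.003,"dy": -0.03,"dz": 0,"rx": 0,"ry": 0,"rz": 0,"jaw": 130},
    {"dx": 0.0046,"dy": -0.045,"dz": 0,"rx": 0,"ry": 0,"rz": 0,"jaw": 130},
    {"dx": 0.0061,"dy": -0.06,"dz": 0,"rx": 0,"ry": 0,"rz": 0,"jaw": 130},
    {"dx": 0.0076,"dy": -0.075,"dz": 0,"rx": 0,"ry": 0,"rz": 0,"jaw": 130},
    {"dx": 0.0091,"dy": -0.09,"dz": 0,"rx": 0,"ry": 0,"rz": 0,"jaw": 130},
    {"dx": 0.0106,"dy": -0.105,"dz": 0,"rx": 0,"ry": 0,"rz": 0,"jaw": 130},
    {"dx": 0.0122,"dy": -0.12,"dz": 0,"rx": 0,"ry": 0,"rz": 0,"jaw": 130},
    {"dx": 0.0132,"dy": -0.13,"dz": 0,"rx": 0,"ry": 0,"rz": 0,"jaw": 130},
    {"dx": 0.0137,"dy": -0.135,"dz": 0,"rx": 0,"ry": 0,"rz": 0,"jaw": 130},
    {"dx": 0.0137,"dy": -0.135,"dz": 0,"rx": 0,"ry": 0,"rz": 0,"jaw": 130},
  ],
  force=6,
)

```text
clock: 4.72
tool_pos: [0.59, -0.1347, 0.0338]
ee_rot: [-0.001, 0.996, -0.087, 0.0]
contact_force: [-0.1, 2.6, -2.3]
opening: 0.0556
```

```bash
python3 - <<'E'
from h import *
go([.6185,-.034,.0338],80)
s=manip.capture("side")[:,:,::-1]; cv2.imwrite("pics/side3.png",s);cv2.imwrite("pics/c9.png",crop(s,250,130,160,130,5))
E
```

```text
t 4.725 pos [ 0.59   -0.1347  0.0338] open 0.05560522919431325 F [-0.07  2.61 -2.27] shift [ 1.060e-02 -1.042e-01  1.000e-04] rot [-0.0012 -0.0003 -0.0002]
```

View pics/c9.png

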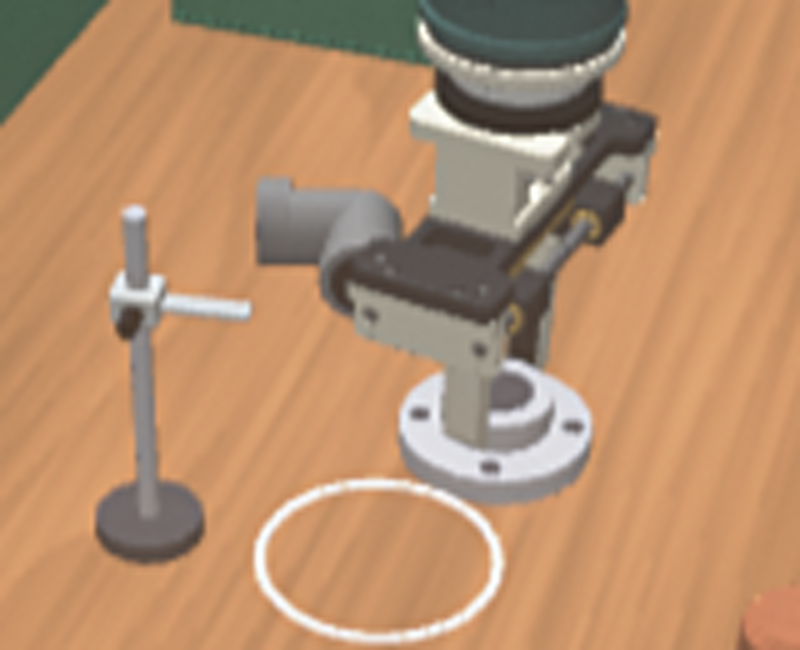

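The flange follows flat, with the opening steady at 55.6 mm, and the post is untouched. I'll carry on to the ring.

Request:
play_rows(
  steps=[
    {"dx": 0.0005,"dy": -0.005,"dz": 0.0003,"rx": 0,"ry": 0,"rz": 0,"jaw": 130},
    {"dx": 0.0015,"dy": -0.015,"dz": 0.0003,"rx": 0,"ry": 0,"rz": 0,"jaw": 130},
    {"dx": 0.003,"dy": -0.03,"dz": 0.0003,"rx": 0,"ry": 0,"rz": 0,"jaw": 130},
    {"dx": 0.0046,"dy": -0.045,"dz": 0.0003,"rx": 0,"ry": 0,"rz": 0,"jaw": 130},
    {"dx": 0.0061,"dy": -0.06,"dz": 0.0003,"rx": 0,"ry": 0,"rz": 0,"jaw": 130},
    {"dx": 0.0076,"dy": -0.075,"dz": 0.0003,"rx": 0,"ry": 0,"rz": 0,"jaw": 130},
    {"dx": 0.0091,"dy": -0.09,"dz": 0.0003,"rx": 0,"ry": 0,"rz": 0,"jaw": 130},
    {"dx": 0.0101,"dy": -0.099,"dz": 0.0003,"rx": 0,"ry": 0,"rz": 0,"jaw": 130},
    {"dx": 0.0106,"dy": -0.1042,"dz": 0.0003,"rx": 0,"ry": 0,"rz": 0,"jaw": 130},
    {"dx": 0.0106,"dy": -0.1042,"dz": 0.0003,"rx": 0,"ry": 0,"rz": 0,"jaw": 130},
  ],
  force=5,
)

```text
clock: 6.02
tool_pos: [0.6188, -0.0332, 0.0338]
ee_rot: [-0.001, 0.996, -0.087, 0.0]
contact_force: [1.8, 4.7, 2.0]
opening: 0.0558
```

```bash
python3 - <<'E'
from h import *
go([.6185,-.034,.0338],80)
s=manip.capture("side")[:,:,::-1]; cv2.imwrite("pics/side4.png",s);cv2.imwrite("pics/c10.png",crop(s,250,140,160,130,5))
s=manip.capture("top")[:,:,::-1]; cv2.imwrite("pics/top4.png",s);cv2.imwrite("pics/c11.png",crop(s,300,150,160,130,5))
E
```

```text
t 6.025 pos [ 0.6188 -0.0332  0.0338] open 0.055793923538120654 F [1.84 4.7  2.05] shift [-0.0001  0.0008 -0.    ] rot [-0.0022 -0.0007  0.0001]
```

View pics/c10.png

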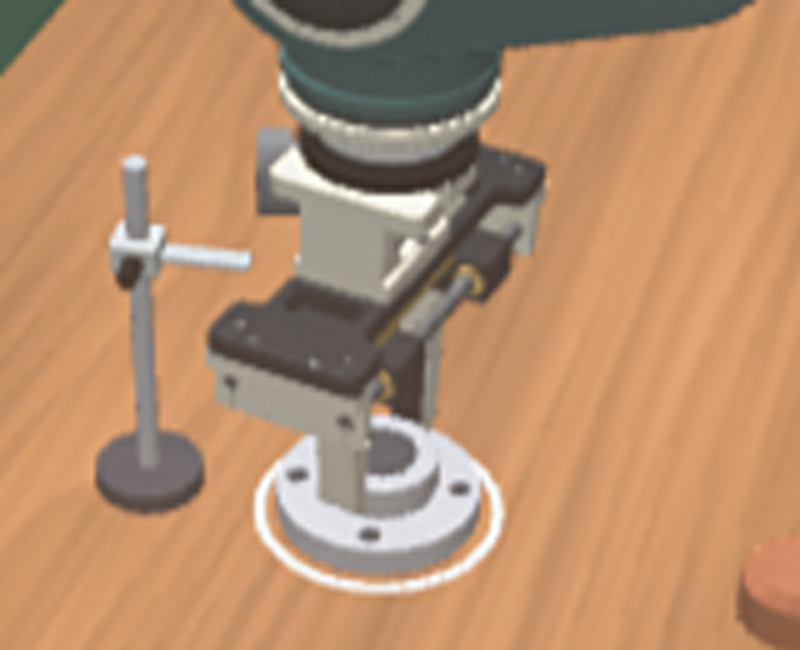

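View pics/c11.png

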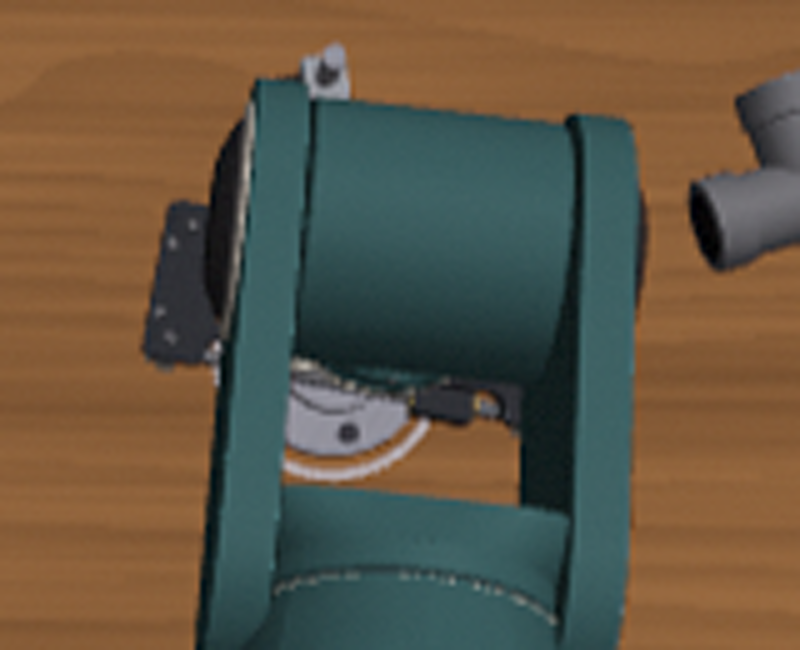

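```bash
cat > ov.py <<'E'
from h import *
import sys
def circ(c,r,z,n=120):
    a=np.linspace(0,2*np.pi,n); return np.c_[c[0]+r*np.cos(a),c[1]+r*np.sin(a),np.full(n,z)]
def overlay(im,n,roi,k,items,fn):
    x,y,w,h=roi; o=crop(im,x,y,w,h,k)
    for P,col in items:
        q=((proj(n,P)-[x,y]+.5)*k-.5)
        cv2.polylines(o,[np.round(q*8).astype(np.int32)],False,col,1,cv2.LINE_AA,3)
    cv2.imwrite(fn,o)
E
python3 - <<'E'
from ov import *
for n,roi,f,c in(("side",(290,205,80,60),"c12",(.6190,-.0342)),("top",(335,195,70,55),"c13",(.6177,-.0331))):
    im=cv2.imread(f"pics/{n}4.png"); 
    overlay(im,n,roi,9 if n=="side" else 10,[(circ(c,.058,0),(0,0,255)),(circ(c,.054,0),(0,0,255)),(circ(c,.048,0),(0,255,0)),(circ(c,.048,.016),(0,255,0)),(circ(c,.018,.034),(255,0,0)),(circ(c,.028,.034),(255,0,0))],f"pics/{f}.png")
E
```

```text
(no output)
```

View pics/c12.png

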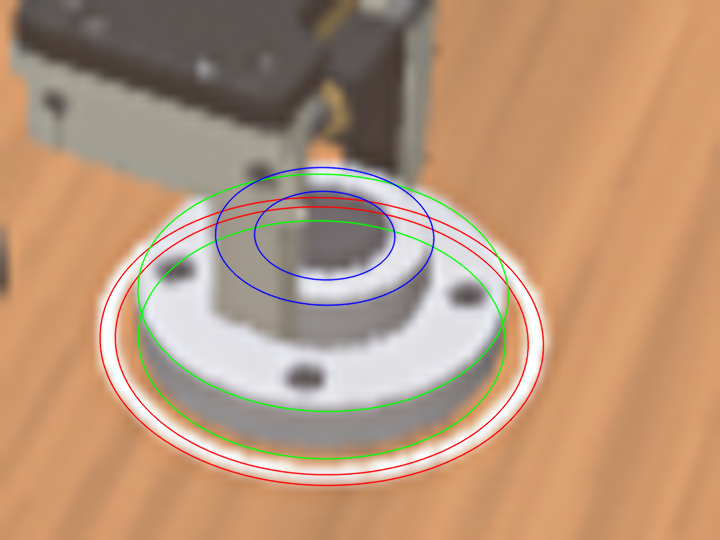

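View pics/c13.png

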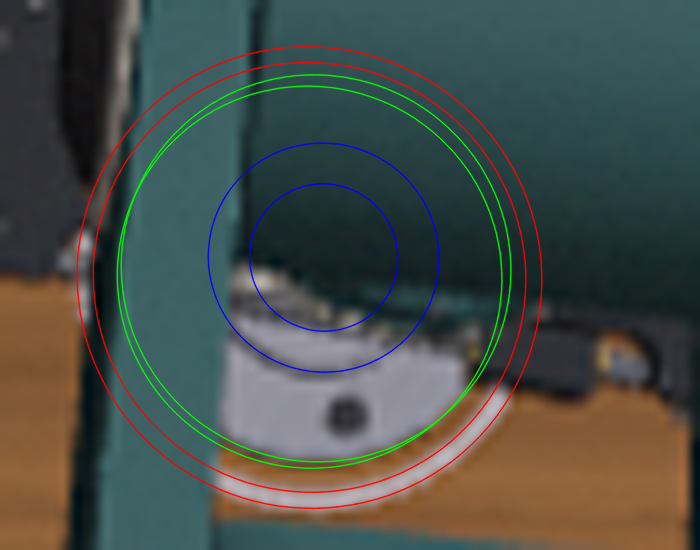

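Request:
play_rows(
  steps=[
    {"dx": 0,"dy": 0,"dz": 0,"rx": 0,"ry": 0,"rz": 0,"jaw": 90},
    {"dx": 0,"dy": 0,"dz": 0,"rx": 0,"ry": 0,"rz": 0,"jaw": 60},
    {"dx": 0,"dy": 0,"dz": 0,"rx": 0,"ry": 0,"rz": 0,"jaw": 30},
    {"dx": 0,"dy": 0,"dz": 0,"rx": 0,"ry": 0,"rz": 0,"jaw": 30},
    {"dx": 0,"dy": 0,"dz": -0.02,"rx": 0,"ry": 0,"rz": 0,"jaw": 30},
    {"dx": 0,"dy": 0,"dz": -0.05,"rx": 0,"ry": 0,"rz": 0,"jaw": 30},
    {"dx": -0.04,"dy": 0,"dz": -0.09,"rx": 0,"ry": 0,"rz": 0,"jaw": 30},
    {"dx": -0.1,"dy": 0,"dz": -0.13,"rx": 0,"ry": 0,"rz": 0,"jaw": 30},
    {"dx": -0.16,"dy": -0.04,"dz": -0.15,"rx": 0,"ry": 0,"rz": 0,"jaw": 30},
    {"dx": -0.18,"dy": -0.1,"dz": -0.15,"rx": 0,"ry": 0,"rz": 0,"jaw": 30},
    {"dx": -0.18,"dy": -0.15,"dz": -0.15,"rx": 0,"ry": 0,"rz": 0,"jaw": 30},
    {"dx": -0.18,"dy": -0.15,"dz": -0.15,"rx": 0,"ry": 0,"rz": 0,"jaw": 30},
  ],
)

```text
clock: 7.62
tool_pos: [0.4669, 0.1484, 0.1858]
ee_rot: [-0.002, 0.996, -0.085, 0.001]
contact_force: [-0.4, -0.7, -0.2]
opening: 0.0821
```

```bash
python3 - <<'E'
from ov import *
for n in("side","top"):
    cv2.imwrite(f"pics/{n}5.png",manip.capture(n)[:,:,::-1])
for n,roi,f,c in(("side",(290,205,80,60),"c14",(.6190,-.0342)),("top",(335,195,70,55),"c15",(.6177,-.0331))):
    im=cv2.imread(f"pics/{n}5.png"); 
    overlay(im,n,roi,9 if n=="side" else 10,[(circ(c,.058,0),(0,0,255)),(circ(c,.054,0),(0,0,255)),(circ(c,.048,0),(0,255,0)),(circ(c,.048,.016),(0,255,0)),(circ(c,.018,.034),(255,0,0)),(circ(c,.028,.034),(255,0,0))],f"pics/{f}.png")
E
```

```text
(no output)
```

View pics/c14.png

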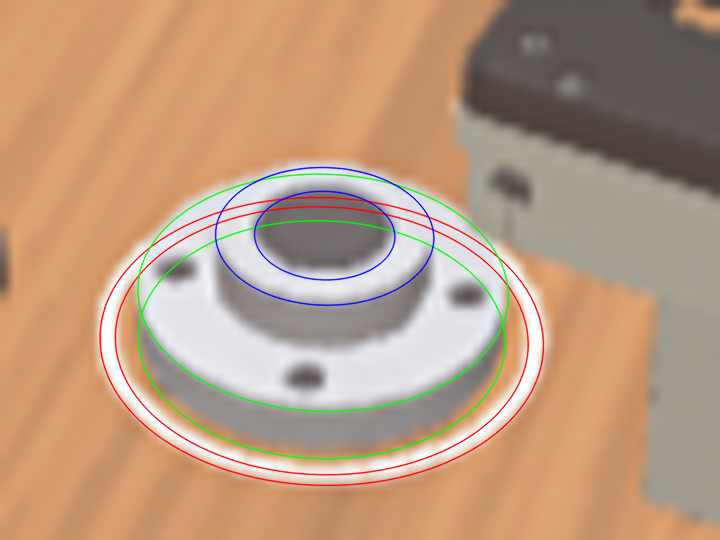

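View pics/c15.png

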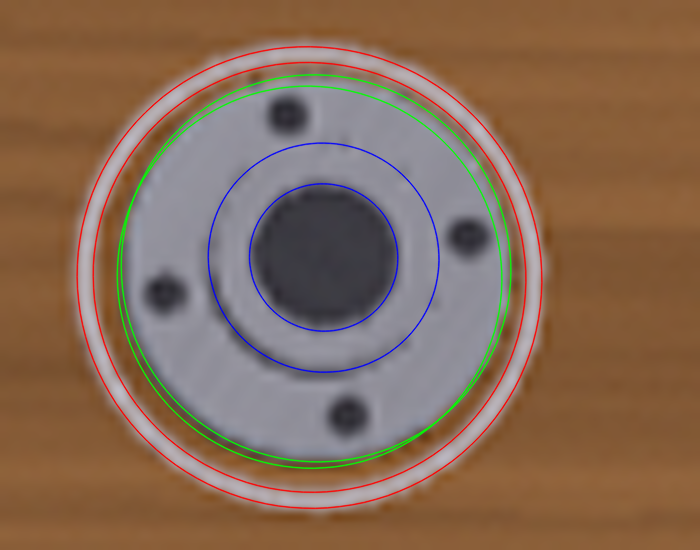

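```bash
cat > fit.py <<'E'
from ov import *
from scipy.optimize import least_squares
from scipy.ndimage import map_coordinates,gaussian_filter
def edgefit(im,n,r,z,c0,sign,amask=None,span=.006,g=None):
    """refine circle centre: along each radial ray (world plane z) find the strongest gradient with sign; fit circle of free centre, robust"""
    G=gaussian_filter(im.astype(float).mean(2) if g is None else g,.5); c=np.array(c0,float); rr=np.linspace(r-span,r+span,81)
    for it in range(4):
        A=np.radians(np.arange(0,360,4)); pts=[]
        for a in A:
            if amask and not amask(np.degrees(a)): continue
            P=np.c_[c[0]+rr*np.cos(a),c[1]+rr*np.sin(a),np.full(len(rr),z)]
            q=proj(n,P); v=map_coordinates(G,[q[:,1],q[:,0]],order=1); d=np.gradient(v)*sign
            w=np.clip(d,0,None); k=np.argmax(w); w=w*(np.abs(np.arange(81)-k)<20); 
            if w.max()<.05: continue
            R0=(w*rr).sum()/w.sum(); pts.append(c+R0*np.array([np.cos(a),np.sin(a)]))
        pts=np.array(pts); s=least_squares(lambda p:np.hypot(*(pts-p[:2]).T)-p[2],[*c,r],loss="soft_l1",f_scale=.0007)
        c=s.x[:2]
    return c.round(5),round(s.x[2],5),len(pts)
if __name__=="__main__":
  for n in("top","side"):
    a=cv2.imread(f"pics/{n}0.png"); b=cv2.imread(f"pics/{n}5.png")
    c=(.6185,-.034)
    print(n,"ring0 outer",edgefit(a,n,.058,0,c,-1,span=.004),"inner",edgefit(a,n,.054,0,c,1,span=.004))
    print(n,"ring5 outer",edgefit(b,n,.058,0,c,-1,span=.004))
    print(n,"bore0",edgefit(a,n,.018,.034,(.553,-.265),1))
    print(n,"bore5",edgefit(b,n,.018,.034,c,1))
    print(n,"disc top5",edgefit(b,n,.048,.016,c,-1,span=.005))
E
python3 fit.py
```

```text
top ring0 outer (array([ 0.618  , -0.03314]), np.float64(0.05875), 90) inner (array([ 0.61793, -0.03319]), np.float64(0.05345), 90)
top ring5 outer (array([ 0.61797, -0.03318]), np.float64(0.05872), 90)
top bore0 (array([ 0.55246, -0.26398]), np.float64(0.01755), 90)
top bore5 (array([ 0.61798, -0.0335 ]), np.float64(0.01752), 90)
top disc top5 (array([ 0.61844, -0.03388]), np.float64(0.0477), 90)
side ring0 outer (array([ 0.61987, -0.03692]), np.float64(0.05943), 90) inner (array([ 0.61982, -0.03654]), np.float64(0.05291), 90)Traceback (most recent call last):
  File "fit.py", line 24, in <module>
    print(n,"ring5 outer",edgefit(b,n,.058,0,c,-1,span=.004))
                          ~~~~~~~^^^^^^^^^^^^^^^^^^^^^^^^^^^
  File "fit.py", line 12, in edgefit
    q=proj(n,P); v=map_coordinates(G,[q[:,1],q[:,0]],order=1); d=np.gradient(v)*sign
  File "h.py", line 9, in proj
    i=manip.camera_info(n);K=i["mtx"];T=i["pose"];P=np.atleast_2d(P)
ValueError: time passes only in moves, steps and waits
```

```bash
sed -i '2a _C={}\ndef cinfo(n):\n    import pickle,os\n    if n not in _C:\n        f=f"cam_{n}.pkl"\n        if not os.path.exists(f): pickle.dump(manip.camera_info(n),open(f,"wb"))\n        _C[n]=pickle.load(open(f,"rb"))\n    return _C[n]' h.py; sed -i 's/i=manip.camera_info(n);K/i=cinfo(n);K/' h.py; python3 fit.py; python3 -c "
from h import *
s,r=st();print(s['clock'],s['tool_pos'])"
```

```text
top ring0 outer (array([ 0.618  , -0.03314]), np.float64(0.05875), 90) inner (array([ 0.61793, -0.03319]), np.float64(0.05345), 90)
top ring5 outer (array([ 0.61797, -0.03318]), np.float64(0.05872), 90)
top bore0 (array([ 0.55246, -0.26398]), np.float64(0.01755), 90)
top bore5 (array([ 0.61798, -0.0335 ]), np.float64(0.01752), 90)
top disc top5 (array([ 0.61844, -0.03388]), np.float64(0.0477), 90)
side ring0 outer (array([ 0.61987, -0.03692]), np.float64(0.05943), 90) inner (array([ 0.61982, -0.03654]), np.float64(0.05291), 90)
side ring5 outer (array([ 0.61991, -0.0373 ]), np.float64(0.05973), 84)
side bore0 (array([ 0.5545 , -0.26762]), np.float64(0.01744), 90)
side bore5 (array([ 0.62014, -0.03686]), np.float64(0.01755), 90)
side disc top5 (array([ 0.62017, -0.03652]), np.float64(0.04842), 90)
7.725 [0.46727263 0.14563707 0.18503366]
```

```bash
python3 - <<'E'
from fit import *
for n in("top","side"):
    b=cv2.imread(f"pics/{n}0.png")
    g=(b.astype(float).max(2)-b.min(2))
    c,r,k=edgefit(b,n,.038,.014,(.4995,.269),1,span=.005,g=g,amask=lambda d:not(185<d<235))
    print(n,c,r,k)
    for r in (.042,.146):
        pass
    # handle axis: dark pixel centroid & PCA on top plane
    dk=(b.max(2)<(70 if n=="top" else 90)).astype(np.uint8)
    x,y,w,h=(240,275,40,50) if n=="top" else (355,328,65,30)
    m=np.zeros_like(dk);m[y:y+h,x:x+w]=dk[y:y+h,x:x+w]
    v,u=np.nonzero(m); P=np.array([onz(n,a,bb,.015) for a,bb in zip(u,v)])[:,:2]; mu=P.mean(0); e=np.linalg.svd(P-mu,full_matrices=False)[2][0]
    d=c-mu; print("yaw pca",np.degrees(np.arctan2(e[1],e[0]))%180,"yaw c-mu",np.degrees(np.arctan2(d[1],d[0])),mu,np.linalg.norm(d))
E
```

```text
top [0.50029 0.26724] 0.03911 78
yaw pca 29.803386959034498 yaw c-mu 29.59115004076135 [0.41888749 0.22101357] 0.09361223856372848
side [0.50007 0.26917] 0.04126 78
yaw pca 30.528039204823948 yaw c-mu 29.90113827264452 [0.41916012 0.22264262] 0.0933338391825319
```

```bash
python3 - <<'E'
from h import *
go([.4352,.2306,.07],119.9)
E
```

```text
t 7.725 pos [0.4673 0.1456 0.185 ] open 0.08188465184300033 F [-0.1  -0.52 -0.46] shift [-0.0464 -0.0779  0.1152] rot [-0.0021 -0.0025 -0.6948]
```

Request:
play_rows(
  steps=[
    {"dx": -0.012,"dy": -0.02,"dz": 0.02,"rx": 0,"ry": 0,"rz": -0.15,"jaw": 100},
    {"dx": -0.024,"dy": -0.04,"dz": 0.04,"rx": 0,"ry": 0,"rz": -0.3,"jaw": 100},
    {"dx": -0.036,"dy": -0.06,"dz": 0.06,"rx": -0.001,"ry": -0.001,"rz": -0.45,"jaw": 100},
    {"dx": -0.0464,"dy": -0.0779,"dz": 0.08,"rx": -0.002,"ry": -0.002,"rz": -0.6,"jaw": 100},
    {"dx": -0.0464,"dy": -0.0779,"dz": 0.1,"rx": -0.002,"ry": -0.0025,"rz": -0.695,"jaw": 100},
    {"dx": -0.0464,"dy": -0.0779,"dz": 0.115,"rx": -0.002,"ry": -0.0025,"rz": -0.695,"jaw": 100},
    {"dx": -0.0464,"dy": -0.0779,"dz": 0.115,"rx": -0.002,"ry": -0.0025,"rz": -0.695,"jaw": 100},
  ],
)

```text
clock: 8.6
tool_pos: [0.4352, 0.2296, 0.0695]
ee_rot: [0.0, 0.967, 0.256, -0.001]
contact_force: [0.4, 0.1, -0.3]
opening: 0.0566
```

```bash
python3 - <<'E'
from h import *
go([.4352,.2306,.0155],119.9)
s=manip.capture("side")[:,:,::-1]; cv2.imwrite("pics/c16.png",crop(s,300,260,130,120,5))
s=manip.capture("top")[:,:,::-1]; cv2.imwrite("pics/c17.png",crop(s,210,240,130,110,5))
E
```

```text
t 8.6 pos [0.4352 0.2296 0.0695] open 0.05657122788570917 F [ 0.37  0.1  -0.26] shift [ 0.0006 -0.0009  0.054 ] rot [-0.0001  0.0016 -0.0035]
```

View pics/c16.png

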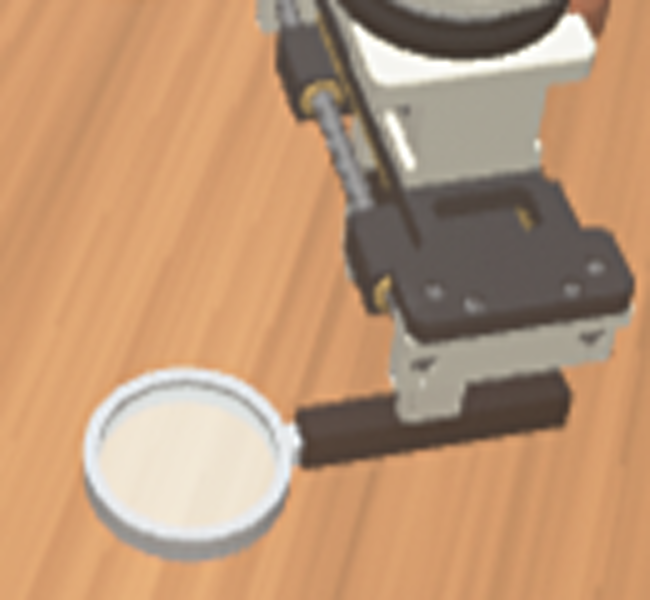

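View pics/c17.png

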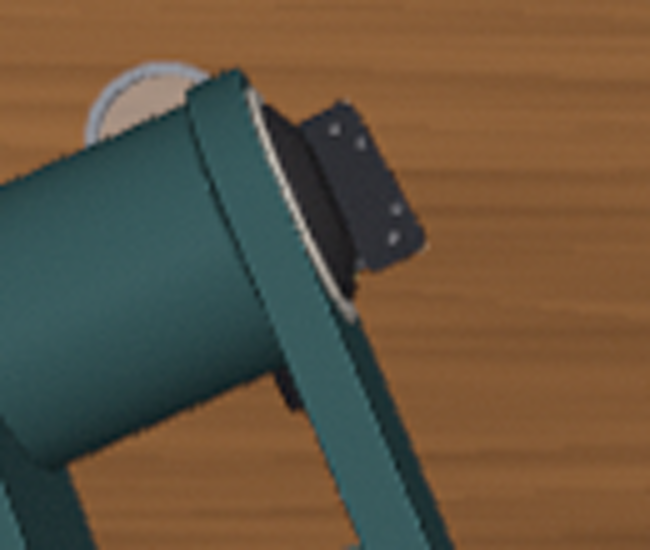

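The jaws straddle the largest loupe's handle. Next I'll descend and grip.

Request:
play_rows(
  steps=[
    {"dx": 0.0006,"dy": -0.0009,"dz": 0.02,"rx": 0,"ry": 0.0016,"rz": -0.0035,"jaw": 100},
    {"dx": 0.0006,"dy": -0.0009,"dz": 0.04,"rx": 0,"ry": 0.0016,"rz": -0.0035,"jaw": 100},
    {"dx": 0.0006,"dy": -0.0009,"dz": 0.05,"rx": 0,"ry": 0.0016,"rz": -0.0035,"jaw": 100},
    {"dx": 0.0006,"dy": -0.0009,"dz": 0.054,"rx": 0,"ry": 0.0016,"rz": -0.0035,"jaw": 100},
    {"dx": 0.0006,"dy": -0.0009,"dz": 0.054,"rx": 0,"ry": 0.0016,"rz": -0.0035,"jaw": 150},
    {"dx": 0.0006,"dy": -0.0009,"dz": 0.054,"rx": 0,"ry": 0.0016,"rz": -0.0035,"jaw": 180},
    {"dx": 0.0006,"dy": -0.0009,"dz": 0.054,"rx": 0,"ry": 0.0016,"rz": -0.0035,"jaw": 200},
    {"dx": 0.0006,"dy": -0.0009,"dz": 0.054,"rx": 0,"ry": 0.0016,"rz": -0.0035,"jaw": 220},
    {"dx": 0.0006,"dy": -0.0009,"dz": 0.054,"rx": 0,"ry": 0.0016,"rz": -0.0035,"jaw": 255},
    {"dx": 0.0006,"dy": -0.0009,"dz": 0.054,"rx": 0,"ry": 0.0016,"rz": -0.0035,"jaw": 255},
    {"dx": 0.0006,"dy": -0.0009,"dz": 0.054,"rx": 0,"ry": 0.0016,"rz": -0.0035,"jaw": 255},
  ],
  force=20,
)

```text
clock: 10.07
tool_pos: [0.4358, 0.2313, 0.017]
ee_rot: [-0.0, 0.966, 0.259, 0.001]
contact_force: [-1.4, -0.5, 2.8]
opening: 0.0157
```

Request:
play_rows(
  steps=[
    {"dx": 0,"dy": 0,"dz": 0,"rx": 0,"ry": 0,"rz": 0,"jaw": 255},
    {"dx": 0,"dy": 0,"dz": 0,"rx": 0,"ry": 0,"rz": 0,"jaw": 255},
  ],
  force=45,
)

```text
clock: 10.32
tool_pos: [0.4359, 0.2313, 0.017]
ee_rot: [-0.0, 0.966, 0.259, 0.001]
contact_force: [0.2, -0.7, 1.8]
opening: 0.0152
```

Request:
play_rows(
  steps=[
    {"dx": 0,"dy": 0,"dz": -0.005,"rx": 0,"ry": 0,"rz": 0,"jaw": 255},
    {"dx": 0,"dy": 0,"dz": -0.015,"rx": 0,"ry": 0,"rz": 0,"jaw": 255},
    {"dx": 0,"dy": 0,"dz": -0.03,"rx": 0,"ry": 0,"rz": 0,"jaw": 255},
    {"dx": 0,"dy": 0,"dz": -0.05,"rx": 0,"ry": 0,"rz": 0,"jaw": 255},
    {"dx": 0,"dy": 0,"dz": -0.075,"rx": 0,"ry": 0,"rz": 0,"jaw": 255},
    {"dx": 0,"dy": 0,"dz": -0.1,"rx": 0,"ry": 0,"rz": 0,"jaw": 255},
    {"dx": 0,"dy": 0,"dz": -0.125,"rx": 0,"ry": 0,"rz": 0,"jaw": 255},
    {"dx": 0,"dy": 0,"dz": -0.14,"rx": 0,"ry": 0,"rz": 0,"jaw": 255},
    {"dx": 0,"dy": 0,"dz": -0.14,"rx": 0,"ry": 0,"rz": 0,"jaw": 255},
  ],
  force=45,
)

```text
clock: 11.45
tool_pos: [0.4359, 0.2313, 0.1581]
ee_rot: [-0.0, 0.966, 0.259, 0.002]
contact_force: [0.6, 0.8, -2.5]
opening: 0.0155
```

```bash
python3 - <<'E'
from h import *
s,r=st(); print(s['tool_pos'],s['contact_force'],s['moment'],r.as_matrix().round(4))
s=manip.capture("side")[:,:,::-1]; cv2.imwrite("pics/side6.png",s);cv2.imwrite("pics/c18.png",crop(s,290,210,160,150,4))
s=manip.capture("top")[:,:,::-1]; cv2.imwrite("pics/top6.png",s)
E
```

```text
[0.4358943  0.2312821  0.15814402] [ 0.62879967  0.75066376 -2.52216555] [0.00905798 0.01986583 0.0108895 ] [[ 8.663e-01  4.995e-01  3.700e-03]
 [ 4.995e-01 -8.663e-01  1.800e-03]
 [ 4.100e-03  2.000e-04 -1.000e+00]]
```

View pics/c18.png

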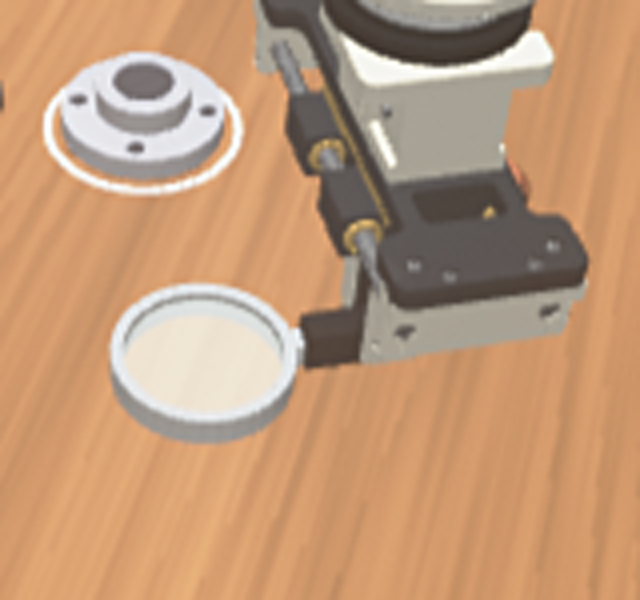

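View pics/top6.png

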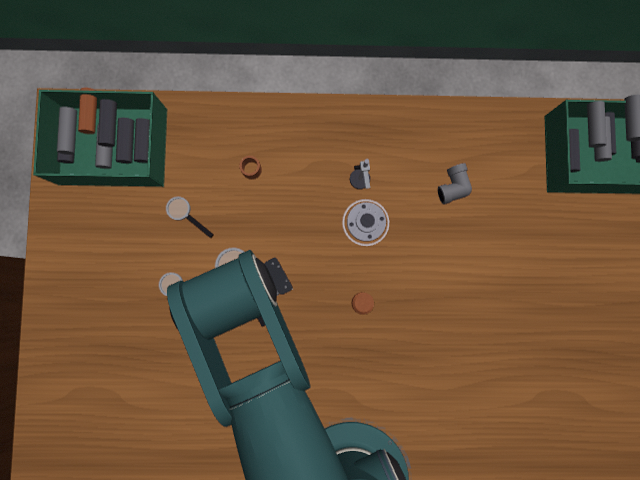

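```bash
cat > lens.py <<'E'
from fit import *
def check(fn,n="side",off=(.074,-.0003,.010),amask=lambda d:not(190<d<235),pitches=(-.04,-.02,0,.02,.04)):
    b=cv2.imread(fn); g=(b.astype(float).max(2)-b.min(2)); s,r=st(); p=s["tool_pos"]
    for pt in pitches:
        # pitch>0: lens end up
        L=p+r.apply([off[0],off[1],off[2]-.075*pt]); zt=L[2]+.007
        c,rr,k=edgefit(b,n,.038,zt,L[:2],1,span=.006,g=g,amask=amask); print(n,"pitch",pt,"pred",L.round(4),"fit-pred",((c-L[:2])*1000).round(2),rr,k)
if __name__=="__main__":
    check("pics/side6.png"); check("pics/top6.png","top",amask=lambda d:-1<d<80,pitches=(0,))
E
python3 lens.py
```

```text
side pitch -0.04 pred [0.4993 0.2682 0.1434] fit-pred [ 1.24 -1.84] 0.04228 79
side pitch -0.02 pred [0.4993 0.2682 0.1449] fit-pred [ 0.99 -0.75] 0.04222 79
side pitch 0 pred [0.4993 0.2682 0.1464] fit-pred [0.7  0.49] 0.04216 79
side pitch 0.02 pred [0.4993 0.2682 0.1479] fit-pred [0.4  1.78] 0.04209 79
side pitch 0.04 pred [0.4993 0.2682 0.1494] fit-pred [1.08 0.14] 0.04002 79
top pitch 0 pred [0.4993 0.2682 0.1464] fit-pred [2.74 1.23] 0.03624 20
```

```bash
python3 - <<'E'
from h import *
for _ in range(3):
    s,r=st(); print(s['clock'],s['tool_pos'].round(4),r.as_matrix()[2].round(4),r.as_matrix()[0].round(4))
# tip height refinement with the station geometry
ang=np.arctan2(-.017+.0338,.727-.6185)
for base,n in(((.6180,-.0332),"top"),((.6199,-.0368),"side")):
  for z in(.128,.130,.132,.134,.136):
    a=np.radians(8.8); print(n,z,proj(n,[base[0]+.06*np.cos(a),base[1]+.06*np.sin(a),z]).round(1), proj(n,[base[0]+.11*np.cos(a),base[1]+.11*np.sin(a),.177]).round(1))
s=cv2.imread("pics/side0.png");t=cv2.imread("pics/top0.png")
o=np.hstack([crop(s,268,165,36,40,10),crop(t,346,155,30,40,10)]);cv2.imwrite("pics/c19.png",o)
E
```

```text
11.55 [0.4353 0.231  0.1563] [ 0.0015  0.     -1.    ] [0.8663 0.4994 0.0013]
11.55 [0.4353 0.231  0.1563] [ 0.0015  0.     -1.    ] [0.8663 0.4994 0.0013]
11.55 [0.4353 0.231  0.1563] [ 0.0015  0.     -1.    ] [0.8663 0.4994 0.0013]
top 0.128 [[367.2 188. ]] [[366.  160.7]]
top 0.13 [[367.3 187.8]] [[366.  160.7]]
top 0.132 [[367.4 187.6]] [[366.  160.7]]
top 0.134 [[367.5 187.5]] [[366.  160.7]]
top 0.136 [[367.6 187.3]] [[366.  160.7]]
side 0.128 [[299.5 193.6]] [[276.3 172.2]]
side 0.13 [[299.5 192.8]] [[276.3 172.2]]
side 0.132 [[299.5 192.1]] [[276.3 172.2]]
side 0.134 [[299.5 191.3]] [[276.3 172.2]]
side 0.136 [[299.5 190.5]] [[276.3 172.2]]
```

View pics/c19.png

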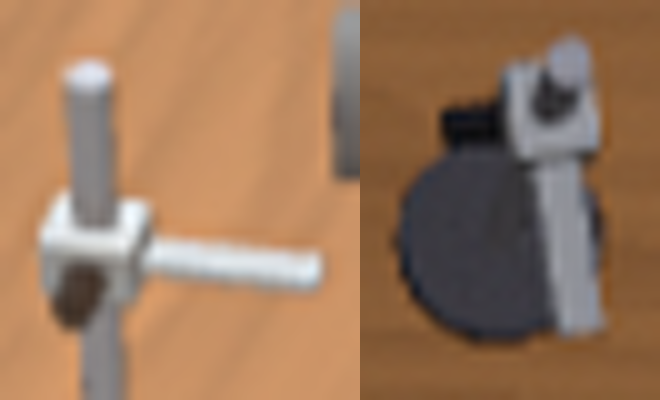

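Request:
play_rows(
  steps=[
    {"dx": -0.0015,"dy": 0.01,"dz": 0,"rx": 0,"ry": 0,"rz": 0,"jaw": 255},
    {"dx": -0.0045,"dy": 0.03,"dz": 0,"rx": 0,"ry": 0,"rz": 0,"jaw": 255},
    {"dx": -0.009,"dy": 0.06,"dz": 0,"rx": 0,"ry": 0,"rz": 0,"jaw": 255},
    {"dx": -0.0135,"dy": 0.09,"dz": 0,"rx": 0,"ry": 0,"rz": 0,"jaw": 255},
    {"dx": -0.018,"dy": 0.12,"dz": 0,"rx": 0,"ry": 0,"rz": 0,"jaw": 255},
    {"dx": -0.0225,"dy": 0.15,"dz": 0,"rx": 0,"ry": 0,"rz": 0,"jaw": 255},
    {"dx": -0.027,"dy": 0.18,"dz": 0,"rx": 0,"ry": 0,"rz": 0,"jaw": 255},
    {"dx": -0.0315,"dy": 0.21,"dz": 0,"rx": 0,"ry": 0,"rz": 0,"jaw": 255},
    {"dx": -0.0357,"dy": 0.24,"dz": 0,"rx": 0,"ry": 0,"rz": 0,"jaw": 255},
    {"dx": -0.0387,"dy": 0.26,"dz": 0,"rx": 0,"ry": 0,"rz": 0,"jaw": 255},
    {"dx": -0.0402,"dy": 0.27,"dz": 0,"rx": 0,"ry": 0,"rz": 0,"jaw": 255},
    {"dx": -0.0402,"dy": 0.27,"dz": 0,"rx": 0,"ry": 0,"rz": 0,"jaw": 255},
  ],
  force=45,
)

```text
clock: 13.05
tool_pos: [0.5353, -0.0232, 0.156]
ee_rot: [-0.0, 0.966, 0.258, 0.001]
contact_force: [-1.6, -0.5, -1.8]
opening: 0.0156
```

```bash
python3 - <<'E'
from h import *
go([.5548,-.0721,.143],120)
s=manip.capture("side")[:,:,::-1]; cv2.imwrite("pics/side7.png",s);cv2.imwrite("pics/c20.png",crop(s,260,140,160,130,5))
E
```

```text
t 13.05 pos [ 0.5353 -0.0232  0.156 ] open 0.015594074994738522 F [-1.55 -0.47 -1.84] shift [-0.0076  0.0521  0.013 ] rot [-0.0004 -0.0012 -0.0012]
```

View pics/c20.png

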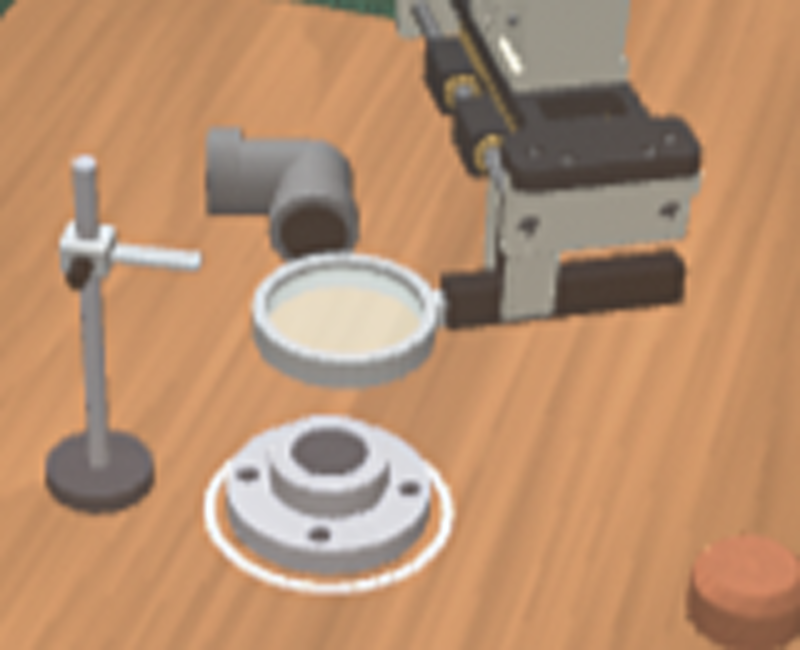

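Request:
play_rows(
  steps=[
    {"dx": -0.001,"dy": 0.007,"dz": 0.002,"rx": 0,"ry": -0.0012,"rz": -0.001,"jaw": 255},
    {"dx": -0.003,"dy": 0.02,"dz": 0.005,"rx": 0,"ry": -0.0012,"rz": -0.001,"jaw": 255},
    {"dx": -0.005,"dy": 0.034,"dz": 0.009,"rx": 0,"ry": -0.0012,"rz": -0.001,"jaw": 255},
    {"dx": -0.0067,"dy": 0.046,"dz": 0.012,"rx": 0,"ry": -0.0012,"rz": -0.001,"jaw": 255},
    {"dx": -0.0076,"dy": 0.0521,"dz": 0.013,"rx": 0,"ry": -0.0012,"rz": -0.001,"jaw": 255},
    {"dx": -0.0076,"dy": 0.0521,"dz": 0.013,"rx": 0,"ry": -0.0012,"rz": -0.001,"jaw": 255},
    {"dx": -0.0076,"dy": 0.0521,"dz": 0.013,"rx": 0,"ry": -0.0012,"rz": -0.001,"jaw": 255},
    {"dx": -0.0076,"dy": 0.0521,"dz": 0.013,"rx": 0,"ry": -0.0012,"rz": -0.001,"jaw": 255},
  ],
  force=45,
)

```text
clock: 14.1
tool_pos: [0.5547, -0.0714, 0.1432]
ee_rot: [-0.0, 0.966, 0.259, 0.0]
contact_force: [0.4, -0.3, -1.2]
opening: 0.0159
```

```bash
python3 - <<'E'
from ov import *
go([.5548,-.0721,.143],120)
for n in("side","top"): cv2.imwrite(f"pics/{n}8.png",manip.capture(n)[:,:,::-1])
for n,roi,c,f in(("side",(260,145,130,120),(.6200,-.0369),"c21"),("top",(300,170,130,90),(.6180,-.0335),"c22")):
    a=np.radians(30); ax=np.array([np.cos(a),np.sin(a)]);pe=np.array([-ax[1],ax[0]]);c=np.array(c); z=.133
    box=lambda zz:np.array([[*(c-ax*u+pe*w),zz] for u,w in((.042,-.008),(.042,.008),(.146,.008),(.146,-.008),(.042,-.008))])
    overlay(cv2.imread(f"pics/{n}8.png"),n,roi,6 if n=="top" else 5,[(circ(c,.038,z+.007),(0,0,255)),(circ(c,.038,z-.007),(0,255,0)),(box(z-.007),(0,255,0)),(box(z+.013),(0,0,255)),(np.array([[c[0]+.06*np.cos(.1536),c[1]+.06*np.sin(.1536),z]]*2)+[[0,0,0],[.0,0.003,0]],(255,0,0))],f"pics/{f}.png")
E
```

```text
t 14.1 pos [ 0.5547 -0.0714  0.1432] open 0.015936603976047094 F [ 0.36 -0.31 -1.2 ] shift [-0.0002  0.0007  0.0002] rot [-0.0003 -0.0003  0.0007]
```

View pics/c21.png

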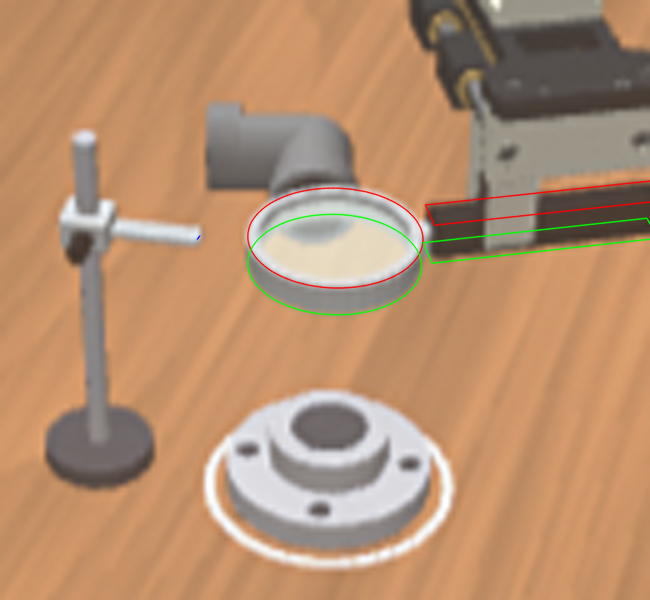

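View pics/c22.png

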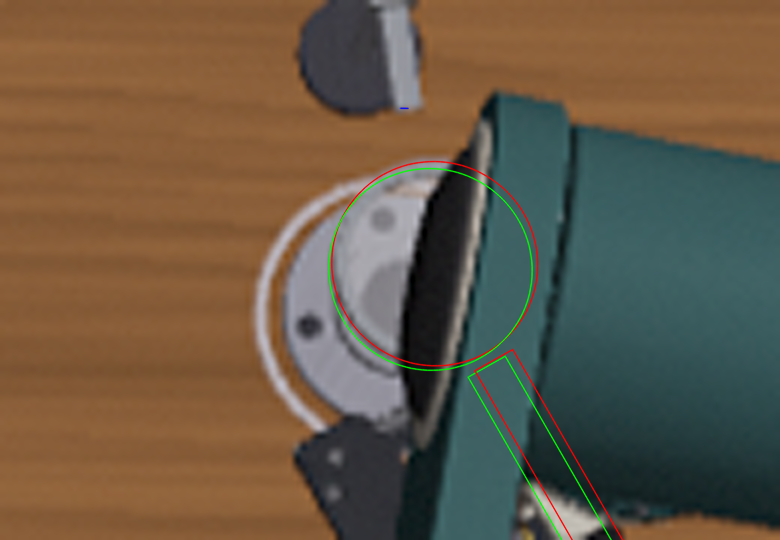

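```bash
python3 - <<'E'
from fit import *
b=cv2.imread("pics/side0.png")
# calibrate method bias: same edge (rim top, brightness) on the start pose
def two(fn,z,c,am=lambda d:not(190<d<235)):
    b=cv2.imread(fn)
    for nm,g in(("sat",b.astype(float).max(2)-b.min(2)),):
        for zz,rr,m in((z+.007,.038,am),):
            print(fn,nm,edgefit(b,"side",rr,zz,c,1,span=.004,g=g,amask=m))
    print("  lower rim",edgefit(b,"side",.038,z-.007,c,1,span=.004,g=b.astype(float).max(2)-b.min(2),amask=lambda d:40<d<150))
two("pics/side0.png",.007,(.5000,.2690)); two("pics/side8.png",.133,(.6200,-.0369))
print(edgefit(cv2.imread("pics/side8.png"),"side",.018,.034,(.62,-.037),1))
b=cv2.imread("pics/top8.png"); 
print("top left half",edgefit(b,"top",.038,.14,(.618,-.0335),1,span=.004,amask=lambda d:50<d<140,g=-b.astype(float).mean(2)))
o=crop(b,345,190,50,50,12); cv2.imwrite("pics/c23.png",o)
E
```

```text
pics/side0.png sat (array([0.50024, 0.26906]), np.float64(0.04077), 79)
  lower rim (array([0.50199, 0.26448]), np.float64(0.03878), 27)
pics/side8.png sat (array([ 0.61956, -0.03682]), np.float64(0.04017), 79)
  lower rim (array([ 0.62058, -0.03761]), np.float64(0.03785), 27)
(array([ 0.62013, -0.03686]), np.float64(0.01761), 90)
top left half (array([ 0.6185 , -0.03619]), np.float64(0.03844), 22)
```

View pics/c23.png

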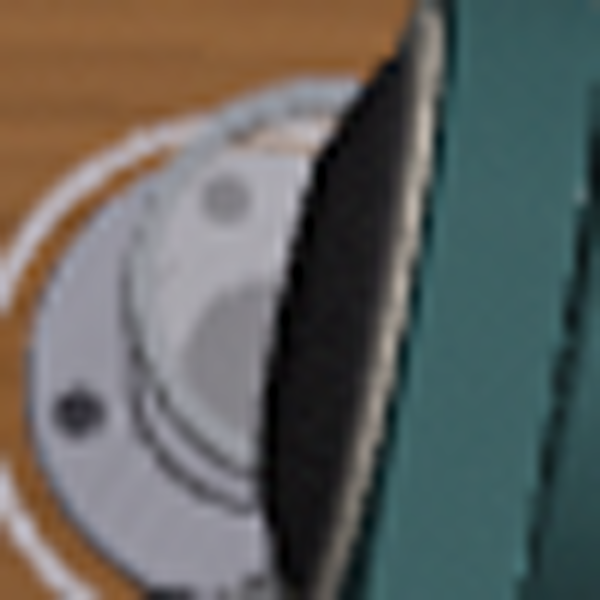

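Request:
play_rows(
  steps=[
    {"dx": 0.0002,"dy": -0.0008,"dz": 0,"rx": 0,"ry": 0,"rz": 0,"jaw": 255},
    {"dx": 0.0003,"dy": -0.0015,"dz": 0,"rx": 0,"ry": 0,"rz": 0,"jaw": 255},
    {"dx": 0.0003,"dy": -0.0015,"dz": 0,"rx": 0,"ry": 0,"rz": 0,"jaw": 255},
    {"dx": 0.0003,"dy": -0.0015,"dz": 0,"rx": 0,"ry": 0,"rz": 0,"jaw": 255},
    {"dx": 0.0003,"dy": -0.0015,"dz": 0,"rx": 0,"ry": 0,"rz": 0,"jaw": 255},
    {"dx": 0.0003,"dy": -0.0015,"dz": 0,"rx": 0,"ry": 0,"rz": 0,"jaw": 255},
  ],
  force=45,
)

```text
clock: 14.95
tool_pos: [0.5542, -0.07, 0.1432]
ee_rot: [-0.0, 0.966, 0.259, 0.0]
contact_force: [-0.8, 0.3, -0.9]
opening: 0.0153
```

```bash
python3 - <<'E'
from fit import *
go([.5542,-.0699,.143],120)
s,r=st(); print(r.as_matrix()[2], s["joint_velocities"].round(4))
for n in("side","top"): cv2.imwrite(f"pics/{n}9.png",manip.capture(n)[:,:,::-1])
b=cv2.imread("pics/side9.png")
print("lens",edgefit(b,"side",.038,.14,(.62,-.037),1,span=.004,g=b.astype(float).max(2)-b.min(2),amask=lambda d:not(190<d<235)))
print("bore",edgefit(b,"side",.018,.034,(.62,-.037),1),"ring",edgefit(b,"side",.058,0,(.62,-.037),-1,span=.004))
t=cv2.imread("pics/top9.png"); o=np.hstack([crop(b,250,140,160,130,4)]);cv2.imwrite("pics/c24.png",o);cv2.imwrite("pics/c25.png",crop(t,345,190,50,50,12))
# bystanders moved? diff side0 vs side9 around coupling, cap, post
a=cv2.imread("pics/side0.png")
for nm,(x,y,w,h) in dict(coupling=(200,285,40,45),cap=(393,240,35,32),post=(262,165,42,80),elbow=(298,160,20,25)).items(): print(nm,np.abs(a[y:y+h,x:x+w].astype(int)-b[y:y+h,x:x+w]).max())
E
```

```text
t 14.95 pos [ 0.5542 -0.07    0.1432] open 0.015306406922243504 F [-0.81  0.28 -0.89] shift [ 0.     -0.      0.0002] rot [-0.0002 -0.0003  0.0007]
[ 3.21414029e-04 -2.37670894e-04 -9.99999920e-01] [ 0.0005 -0.0007 -0.0002 -0.0005 -0.0013 -0.0008]
lens (array([ 0.61919, -0.03541]), np.float64(0.04028), 78)
bore (array([ 0.62015, -0.03692]), np.float64(0.01763), 90) ring (array([ 0.62008, -0.03754]), np.float64(0.05978), 85)
coupling 3
cap 2
post 4
elbow 148
```

View pics/c24.png

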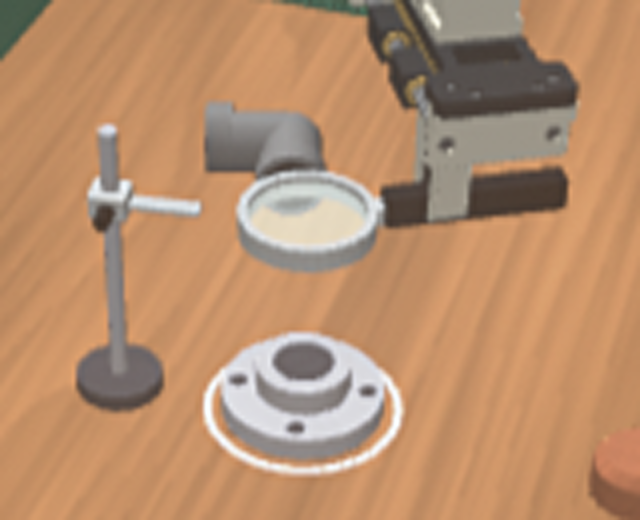

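View pics/c25.png

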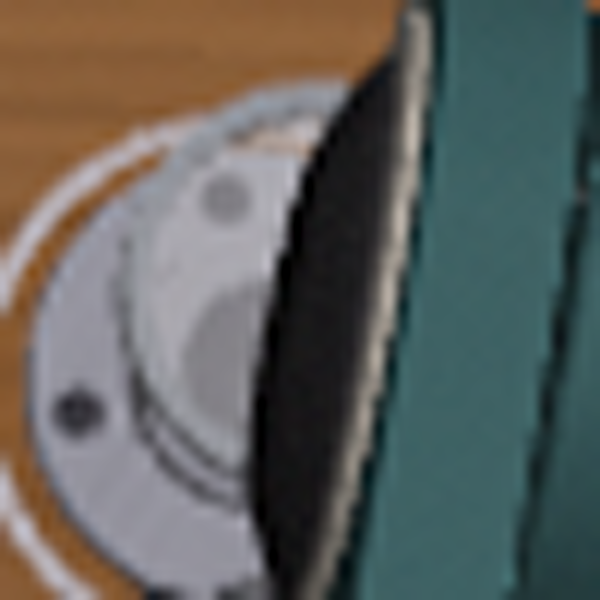

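```bash
python3 - <<'E'
import cv2,numpy as np
a=cv2.imread("pics/side0.png").astype(int);b=cv2.imread("pics/side9.png");d=np.abs(a-b)[155:200,295:335].max((1,2));print(d)
a=cv2.imread("pics/top0.png").astype(int);b=cv2.imread("pics/top5.png");print(np.abs(a-b)[160:207,435:475].max(),np.abs(a-b)[150:190,345:375].max(),np.abs(a-b)[290:315,350:378].max())
from plant import manip
s=manip.read_state();print(s["clock"],s["tool_pos"],s["opening"])
print(manip.job_done())
E
```

```text
[  2   2   3   2   2   2   3   3   3   4   2   3   2   3   3   3   2   2
   3   2   3   3   3   3   2   4   8  74 164 162 160 152 165 164 162 138
 127 125 124 124 123 120 120 127 126]
9 6 7
15.05 [ 0.55414973 -0.06994789  0.14317554] 0.015346353691739801
the job is handed in; nothing more can be done
None
```

The job is handed in at about 15 s of robot time, with the loupe held over the flange. No verdict comes back.

**What I did:** I gripped the flange's hub lightly and slid it flat into the painted ring, then let go. Next I picked up the largest of the three loupes by its handle and moved it over the bore. It is held with 45 N.

**Last checks:**
- **Flange:** its bore is within about 0.7 mm of the ring's centre in both cameras.
- **Loupe height:** the lens is at about 0.133 m by the arm's reading. The pointer tip measured about 0.133 m in the side view, using the post's known 177 mm height. A first triangulation of the tip gave 0.136 m. That is above the 135 mm limit, so I did not use it.
- **Loupe level:** the tool is level to under 0.001 rad, and the pictures suggest the loupe is within about 1°.
- **Clearance:** by the measured poses the frame is about 20 mm from the pointer tip and well above the flange. Wrist forces were near zero.
- **Other fittings:** the elbow, coupling, cap, post and pointer show no change in the pictures, apart from the part of the elbow now hidden behind the lens.

**Disagreement:** the cameras differ on the lens centring. Before the last nudge, the top view put the lens 1 to 3 mm too far in −y, while the side view showed it within 0.5 mm. I moved it 1.5 mm in +y as a compromise. In the side view it is now about 1.8 mm off the bore. The arm half hides the lens from above, so I have no fresh top measurement.

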